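Close and lock the terminal cover of a gear drive

TASK

On the gear drive, push the yellow access panel along its guides with your fingertips until it is fully home against the end stop, while the red fastener is still unlocked; then set a fingertip in the red fastener's slot and turn it clockwise, a quarter turn as far as it goes, so that its steel tongue locks the panel. Do not lift or tip the panel, leave everything else on the bench where it is, and finish with the hand clear.

Things in the scene. Friction and masses are not known exactly. Their poses are not given: they have to be found in the camera images.
- drive: Grey gear drive fixed to the bench, casting 200 (x) x 280 (y) mm, flat top at z = 85 mm; black motor (86 mm diameter) sticks 107 mm out of its +y end, shaft stub out of its -y end (to y = -185). Origin: centre of the underside, z up. On top: red fastener on the vertical axis x = 0, y = -85; guide bars 8 mm high, inner faces x = -57 and 57, y -5 to 120. The panel closes along +y.
- stop (a point): Middle of the end stop bar's face that the panel's front edge meets when home: drive frame x = 0, y = 120, z = 92 mm (mid-height of the bar, 14 mm tall, 130 mm long along x). Between guides and stop a recess (x -40 to 40, y 20 to 120) with green terminals is to be covered by the panel. Axes as the drive's.
- panel: Loose yellow panel 110 x 110 x 8 mm, 0.2 to 0.5 kg, flat on the drive's top between the guides, 2 mm play each side; slides with a few newtons. Origin: centre of its underside; axes as the drive's. Starts 25 to 50 mm short of home; home: origin at y = 65, z = 85 mm in the drive's frame. A black rib (70 mm along x, y 15 to 25, 24 mm tall) stands on it; behind it (y -55 to 15) the panel is bare.
- rib (a point): Middle of the black rib's rear (-y) face, the face to push in +y with a fingertip standing over the bare part of the panel: panel frame x = 0, y = 15, z = 20 mm (12 mm above the panel's upper face, 12 mm below the rib's top).
- slot (a point): Centre of the slot's floor, on the fastener's axis, 16 mm above the drive's top. Red disc, 76 mm diameter, with two red cheeks 20 mm tall and 62 mm long; the slot between them, 30 mm wide, 20 mm deep, black floor, runs along this point's x axis, open at both ends. A steel tongue (18 mm wide, 8 mm thick, 1 mm above the drive's top) reaches under the disc to 92 mm from the axis, to this point's -x.
- cam (a joint): Turn of the red fastener, rad, growing clockwise seen from above. 0: unlocked, tongue to the drive's -x. 1.571: locked, hard stop, tongue to the drive's +y, its end 3 mm behind the rear edge of the panel when home. The slot is always in line with the tongue. Starts at 0 to 0.3; dry friction 0.15 N m, stays where left. If the panel is not home the tongue hits it.
- bearing: Bystander, leave it alone: steel ball bearing ring, 30 mm diameter, 11 mm high, lying loose on the drive's top near its +x, -y corner. Origin: centre of underside.
- gear: Bystander, leave it alone: steel gear wheel, about 72 mm diameter, 28 mm high, on the bench beside the drive's motor (its -x side). Origin: centre of underside.
- wrench: Bystander, leave it alone: steel wrench lying on the bench off the shaft end of the drive. Origin: centre of underside.
- cap: Bystander, leave it alone: orange plastic cap, 52 mm diameter, 30 mm high, on the bench beside the drive's motor (its +x side). Origin: centre of underside.
- oiler: Bystander, leave it alone: blue bottle with white cap, 44 mm diameter, 110 mm high. Origin: centre of underside.
- bush: Bystander, leave it alone: brass bush standing upright, 28 mm diameter, 35 mm high. Origin: centre of underside.
- cup: Bystander, leave it alone: black cup, 70 mm diameter, 70 mm high. Origin: centre of underside.
Not all that is in view belongs to the job. Of the things like the panel, leave any that is blue or purple; of the rest the larger one is meant.

How it is judged:
By the outcome, as a careful person would: the job done as asked, in the order asked, and still so for the second after the job is handed in, with the robot touching nothing.
It also fails if it takes over 53 s, if anything falls off the work surface, if the arm or the gripper's body presses on something with over 40 N, if the wrist force passes 120 N, or if a joint passes its speed limit or range.

ROBOT

A 7-joint arm with a two-finger parallel gripper is mounted at the origin on the work surface. World frame = base frame: x ahead of the robot, y to its left, z up, the work surface at z = 0. Lengths are in m, angles in rad, forces in N, time in s.
With the tool pointing down it reaches from about 0.4 to 0.9 m from the base axis. Payload 5.5 kg.
Tool frame: the origin (TCP) lies on the centre line of the jaws, within the pads' length; the fingertips stand r.tip_extent ahead of it and the grasp point (between the pads) lies 8 mm behind it (r.tip_extent is the distance from the TCP to the fingertips, in m); z points along the fingers, y is the line along which they close (so a half turn about z gives the same grasp; the last joint's range is limited). The gripper opens to 92 mm and grips with 3 to 60 N. Pads are 19 mm wide; open, the fingers measure 130 mm over their backs; the gripper's body (75 mm by 190 mm) begins 47 mm behind the grasp point.
Start: joints at [1.602, 0.501, -0.427, 1.55, 0.221, 1.138, -0.21], TCP at [0.149, -0.633, 0.238] pointing down, gripper open.
Joint ranges: [-2.88, 2.88], [-0.31, 2.03], [-1.54, 1.56], [0.2, 2.42], [-1.41, 4.55], [0.19, 2.02], [-2.57, 2.57]. Speed limits (rad/s): [2.57, 2.57, 3.14, 3.14, 3.14, 3.14, 3.14].

INTERFACE

Orientations are given as [roll, pitch, yaw] about the fixed x, y, z axes, in that order (R = Rz(yaw) Ry(pitch) Rx(roll)).
In Python, from bench import r, eyes gives the robot as it stands.
- The arm moves only by the tool arm_command, never from a script. Its argument "deltas" is a list of rows, each a list of 2 entries, a list of its own where there are three numbers: the shift along the tool's x, y, z each as a share of 0.25 m, from -1 to 1, then the turn about the tool's z as a share of 90 degrees, from -1 to 1. A call has 1 to 5 rows; each row is the pose to reach, as a shift and turn from the pose commanded when the call began, along the tool's axes at that moment; what a row does not reach only later rows make up. A row lasts 1/10 s, in which the tool goes at most 50 mm and 8.59 degrees, less where a joint would pass 70% of its speed; a pose out of reach is approached as far as the arm can. A call with a number of a shift or a turn outside -1 to 1 is refused whole. A call with a gripper value outside its range is refused whole. "jaw" is the gripper command: -1 is shut, 1 is fully open, values between are in proportion, set as the call begins (left out, the last holds). The fingers move at their own pace and stop on an object; "newtons" is the grip in N (left out, the last holds). Time passes only in rows, so rows that repeat a pose let the fingers close. It gives the time, the measured TCP pose, the force, the opening and the grip force at its end, in the units of the state.
- r.get_obs(): the state, without advancing time (a new reading comes with each control period).
- eyes.grab_frame(name): name is "side" or "top"; returns (picture, depth): 400x640x3 uint8, blue, green, red; 400x640 float32, m along the optical axis (not along the pixel's ray), 0 where there is no reading.
- eyes.camera_model(name): a dict with "K" (3x3 intrinsics, pixels), "R" (3x3) and "t" (3): a world point X has camera coordinates R X + t. Camera axes: x right, y down, z forward; pixel columns grow to the right and rows downward; lengths in m; the calibration is good to about 2 mm. A picture is of the moment at which its call begins. camera_model takes no time and is no camera call.
- r.sign_off(): hands the job in; it is judged then, once.
The state is a dict: "time": time; "joints": joint angles; "qvel": joint speeds; "effort": joint torques, N m; "tool_pos": TCP position; "tcp_rot": TCP orientation; "wrist_force": force on the tool from outside, world axes, zero at the start; "wrist_torque": the same for the moment, N m; "finger_gap": opening from 0.0 (shut) to 1.0 (fully open); "grasp_force": force on a finger pad.
Only numpy, scipy, OpenCV 4.12 (cv2) and the standard library are available. Lean on these libraries where they do the work, as an engineer would, in place of code of your own. Each camera call takes 0.05 s, during which the arm holds its last target. There are 200 camera calls.

## Working session

There is one attempt and no reset: what is moved stays moved. The work goes in short steps, Python scripts to look and compute and a tool call to move; the robot and the scene stay as the last step left them, time stands still between calls to the robot, and variables do not carry over. Pictures are saved under pics/ and viewed, at most 10 in all, crops included, and the job is handed in when it is done.

Besides the shell and the picture viewer there is one more tool, called after ">>>" as name(argument=value, ...), one argument or row to a line, values as JSON. arm_command: Moves the arm, as the interface text tells. Shift numbers are shares of 0.25 m and turn numbers shares of 90 degrees, none past 1 either way. Its arguments: {"type":"object","properties":{"deltas":{"type":"array"},"jaw":{"type":"number"},"newtons":{"type":"number"}},"required":["deltas"]}

```bash
mkdir -p pics
cat > h.py <<'E'
import numpy as np, cv2
from bench import r, eyes
def grab(n,f=None):
    im,d=eyes.grab_frame(n)
    if f: cv2.imwrite('pics/'+f,im)
    np.savez('/tmp/'+n,im=im,d=d); return im,d
def pts(n,uv,z=None,d=None):
    c=eyes.camera_model(n);K,R,t=map(np.array,(c['K'],c['R'],c['t']))
    uv=np.atleast_2d(uv).astype(float)
    ray=np.c_[uv,np.ones(len(uv))]@np.linalg.inv(K).T
    o=-R.T@t
    if z is not None:
        w=ray@R; return o+w*((z-o[2])/w[:,2])[:,None]
    return (ray*np.asarray(d)[:,None]-t)@R
E
python3 - <<'E'
from h import *
grab('top','top1.png');grab('side','side1.png')
o=r.get_obs();print(o,r.tip_extent)
for n in('top','side'):
    c=eyes.camera_model(n);print(n,-np.array(c['R']).T@np.array(c['t']))
E
```

```text
{'time': 0.1, 'joints': array([ 1.6022003 ,  0.50180566, -0.42677843,  1.55136939,  0.22082245,
        1.13827023, -0.21029168]), 'qvel': array([-0.00014332, -0.00347956, -0.00105245, -0.00260091, -0.00066733,
        0.00028182,  0.00162391]), 'effort': array([-1.17096645e-02, -5.67870212e+01, -5.83861470e+00, -2.79914904e+01,
       -6.91467547e-02,  2.41281255e-02, -1.65759946e-05]), 'tool_pos': array([ 0.14912046, -0.63202577,  0.23673718]), 'tcp_rot': array([-3.13979647e+00, -4.46782297e-05,  2.31841328e-01]), 'wrist_force': array([-0.33169838,  0.27382401, -0.04894442]), 'wrist_torque': array([ 0.0227095 , -0.00362554,  0.0355507 ]), 'grasp_force': 0.0, 'finger_gap': 1.0001092523205641} 0.011
top [0.34856778 0.01262238 1.36334333]
side [0.24805544 1.05582958 0.81483621]
```

View pics/top1.png

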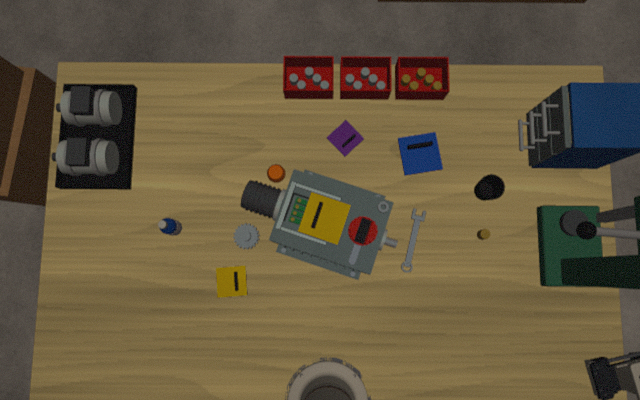

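View pics/side1.png

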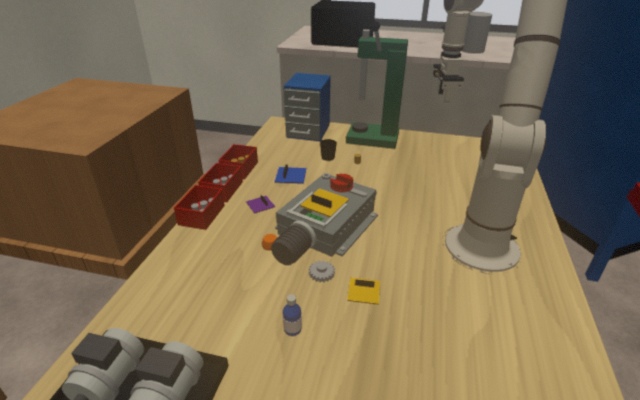

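The top view shows the drive near (330,225), with its motor to the left (+y world), the red fastener at (362,231) and the tongue pointing down to (355,255). The panel to push is the yellow one at (325,217) with its rib at (317,214). The smaller yellow panel at (231,281) is a decoy. The side view agrees with this.

```bash
cat > meas.py <<'E'
from h import *
def comp(m,near):
    n,l,s,c=cv2.connectedComponentsWithStats(m.astype(np.uint8))
    ok=[i for i in range(1,n) if s[i,4]>25]
    i=min(ok,key=lambda i:np.hypot(*(c[i]-near))); return l==i
def uvs(m): v,u=np.nonzero(m); return np.c_[u,v]
def fastener(im,near=(362,231)):
    hsv=cv2.cvtColor(im,cv2.COLOR_BGR2HSV).astype(int)
    H,S,V=hsv[...,0],hsv[...,1],hsv[...,2]
    red=((H<8)|(H>172))&(S>140)&(V>60)
    m=comp(red,near)
    hull=cv2.convexHull(uvs(m).astype(np.int32))
    return m,hull
def rect(P):
    (c,s,a)=cv2.minAreaRect((P[:,:2]*1000).astype(np.float32)); return np.round(c,1),np.round(s,1),round(a,2)
E
python3 - <<'E'
from meas import *
D=np.load('/tmp/top.npz');im,d=D['im'],D['d']
hsv=cv2.cvtColor(im,cv2.COLOR_BGR2HSV).astype(int);H,S,V=hsv[...,0],hsv[...,1],hsv[...,2]
m,hull=fastener(im); P=pts('top',hull[:,0],z=.101)
print('red circle',cv2.minEnclosingCircle((P[:,:2]*1000).astype(np.float32)))
q=uvs(m);X=pts('top',q,d=d[m]);print('red z pct',np.percentile(X[:,2],[5,25,50,75,95]), X.mean(0))
ym=comp((H>18)&(H<35)&(S>150)&(V>90),(325,217)); hy=cv2.convexHull(uvs(ym).astype(np.int32))[:,0]
print('panel',rect(pts('top',hy,z=.093)))
X=pts('top',uvs(ym),d=d[ym]);print('panel z',np.median(X[:,2]))
# slot black inside red hull
hm=np.zeros(m.shape,np.uint8);cv2.fillConvexPoly(hm,hull,1);bl=hm.astype(bool)&(V<60)
print('slot',rect(pts('top',uvs(comp(bl,(362,231))),z=.101)))
# rib
hp=np.zeros(m.shape,np.uint8);cv2.fillConvexPoly(hp,hy,1)
rm=comp(hp.astype(bool)&(V<60),(318,214));print('rib',rect(pts('top',uvs(rm),z=.117)))
# casting by depth
vv,uu=np.mgrid[150:300,240:420];U=np.c_[uu.ravel(),vv.ravel()];X=pts('top',U,d=d[U[:,1],U[:,0]])
Z=np.zeros(d.shape);Z[150:300,240:420]=X[:,2].reshape(vv.shape)
cm=comp((Z>.075)&(Z<.09),(365,260))
for k in range(3): pass
print('cast',rect(pts('top',uvs(cm),d=d[cm])),np.median(Z[cm]))
big=cv2.resize(im[160:290,230:420],None,fx=4,fy=4,interpolation=cv2.INTER_CUBIC);cv2.imwrite('pics/crop1.png',big)
E
```

```text
red circle ((452.6356506347656, -86.72122192382812), 37.662635803222656)
red z pct [0.09919881 0.10482672 0.1199375  0.12223168 0.12431103] [ 0.45164684 -0.0848374   0.115578  ]
panel (array([486. ,  13.4]), array([110.5, 109.3]), 71.51)
panel z 0.0932166406620874
slot (array([452.9, -86.5]), array([25.3, 62.6]), 71.35)
rib (array([491.8,  32.2]), array([ 8.1, 68.5]), 72.14)
cast (array([496.3,  40.3]), array([396.3, 200. ]), 71.66) 0.085034286291795
```

View pics/crop1.png

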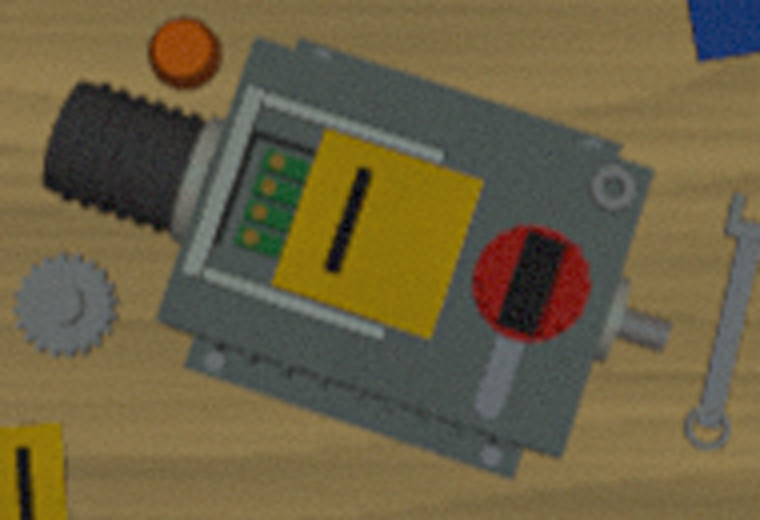

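The crop shows the panel between its guides with green terminals still exposed, the slot at (532,283) and the tongue end at (488,410). That makes the drive's yaw about -18.4°, with the fastener axis at (0.4528, -0.0866). The panel is about 45 mm short of home and the cam is near 0. Next I work out the shares for the approach.

```bash
cat > go.py <<'E'
import sys
from h import *
from scipy.spatial.transform import Rotation as Ro
F=np.array([.4528,-.0866]);ya=np.radians(71.6);YD=np.array([np.cos(ya),np.sin(ya)]);XD=np.array([YD[1],-YD[0]])
def dr(x,y): return F+XD*x/1000+YD*(y+85)/1000   # drive mm -> world
def shares(p,yaw,cur=None):
    o=r.get_obs();R=Ro.from_euler('xyz',o['tcp_rot']).as_matrix()
    e=R.T@(np.array(p)-o['tool_pos'])/.25
    t=(o['tcp_rot'][2]-np.radians(yaw)+np.pi)%(2*np.pi)-np.pi
    return np.round(e,3).tolist(),round(t/(np.pi/2),3)
def state():
    o=r.get_obs();w=o['tool_pos'][:2]-F
    print('t',round(o['time'],2),'drive xy',np.round([w@XD*1000,w@YD*1000-85],1),'z',np.round(o['tool_pos'][2]*1000,1),'rot',np.round(np.degrees(o['tcp_rot']),1),'f',np.round(o['wrist_force'],1),'gap',round(o['finger_gap'],3))
E
python3 - <<'E'
from go import *
state()
for p in [(.17,-.42,.24),(.32,-.27,.24)]: print(shares(p,71.6))
print(shares([*dr(0,13),.2],71.6), dr(0,13))
E
```

```text
t 0.1 drive xy [-116.  -698.4] z 236.7 rot [-179.9   -0.    13.3] f [-0.3  0.3 -0. ] gap 1.0
([0.276, -0.806, -0.012], np.float64(-0.648))
([0.998, -1.252, -0.011], np.float64(-0.648))
([1.889, -2.178, 0.151], np.float64(-0.648)) [0.48373361 0.00638985]
```

>>> arm_command(
  deltas=[
    [[0.07, -0.2, 0], -0.09],
    [[0.14, -0.4, 0], -0.18],
    [[0.21, -0.6, 0], -0.27],
    [[0.28, -0.8, 0], -0.36],
    [[0.45, -0.9, 0], -0.45],
  ],
  jaw=-1,
)

```text
time: 0.6
tool_pos: [0.1984, -0.3919, 0.2367]
tcp_rot: [-3.137, 0.001, 0.94]
wrist_force: [1.5, -0.5, 1.1]
finger_gap: 0.613
grasp_force: 0.0
```

Run:
```python
from go import *
state();print(r.get_obs()['tool_pos'])
print(shares((.32,-.25,.24),71.6),shares([*dr(0,11),.18],71.6))
```

```text
t 0.6 drive xy [-145. -455.] z 236.7 rot [-179.8    0.    53.9] f [ 1.5 -0.5  1.1] gap 0.613
[ 0.19841436 -0.39194173  0.23666517]
([0.745, 0.058, -0.014], np.float64(-0.197)) ([1.952, -0.014, 0.225], np.float64(-0.197))
```

>>> arm_command(
  deltas=[
    [[0.2, 0.05, 0], -0.09],
    [[0.4, 0.1, 0], -0.18],
    [[0.6, 0.15, 0], -0.197],
    [[0.8, 0.17, 0], -0.197],
    [[1.0, 0.17, 0], -0.197],
  ],
)

```text
time: 1.1
tool_pos: [0.382, -0.2206, 0.2379]
tcp_rot: [3.141, 0.0, 1.248]
wrist_force: [0.7, -0.8, -0.5]
finger_gap: 0.177
grasp_force: 0.0
```

Run:
```python
from go import *
state();print(r.get_obs()['tool_pos'])
print(shares([*dr(0,11),.2],71.6))
```

```text
t 1.1 drive xy [ -24.9 -234.5] z 237.9 rot [179.9   0.   71.5] f [ 0.7 -0.8 -0.5] gap 0.177
[ 0.38200641 -0.22064709  0.23787708]
([0.982, 0.097, 0.151], np.float64(-0.001))
```

>>> arm_command(
  deltas=[
    [[0.2, 0.02, 0.03], 0],
    [[0.4, 0.04, 0.06], 0],
    [[0.6, 0.06, 0.09], 0],
    [[0.8, 0.08, 0.12], 0],
    [[0.98, 0.1, 0.15], 0],
  ],
)

```text
time: 1.6
tool_pos: [0.4825, 0.0041, 0.1998]
tcp_rot: [3.142, 0.0, 1.248]
wrist_force: [0.8, -1.0, 1.0]
finger_gap: 0.001
grasp_force: 0.0
```

>>> arm_command(
  deltas=[
    [[0, 0, 0], 0],
    [[0, 0, 0], 0],
  ],
)

```text
time: 1.8
tool_pos: [0.4817, 0.0045, 0.1997]
tcp_rot: [-3.14, -0.0, 1.253]
wrist_force: [-0.3, -0.5, -0.2]
finger_gap: 0.003
grasp_force: 0.0
```

Run:
```python
from go import *
state();grab('side','side2.png')
im=cv2.imread('pics/side2.png')[140:300,220:440];cv2.imwrite('pics/side2c.png',cv2.resize(im,None,fx=3.5,fy=3.5,interpolation=cv2.INTER_CUBIC))
print(shares([*dr(0,11),.112],71.6))
```

```text
t 1.8 drive xy [-1.3 10.6] z 199.7 rot [-179.9   -0.    71.8] f [-0.3 -0.5 -0.2] gap 0.003
([0.01, 0.004, 0.351], np.float64(-0.0))
```

View pics/side2c.png

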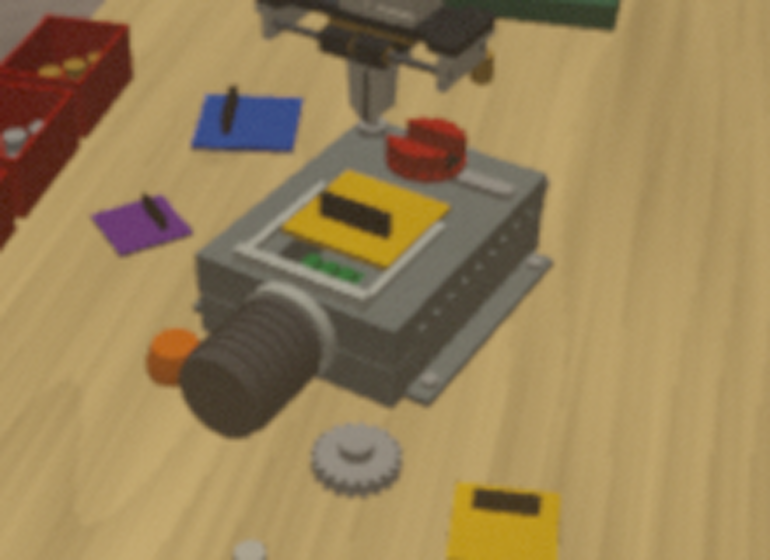

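The shut fingertips at (368,125) in the crop stand above the bare part of the panel behind the rib, with clear space below. I'll descend.

>>> arm_command(
  deltas=[
    [[0, 0, 0.1], 0],
    [[0, 0, 0.2], 0],
    [[0, 0, 0.28], 0],
    [[0, 0, 0.33], 0],
    [[0, 0, 0.355], 0],
  ],
)

```text
time: 2.35
tool_pos: [0.4813, 0.0005, 0.1106]
tcp_rot: [-3.14, 0.001, 1.245]
wrist_force: [-0.3, -0.1, -0.2]
finger_gap: 0.003
grasp_force: 0.0
```

>>> arm_command(
  deltas=[
    [[0.01, 0, 0], 0],
    [[0.02, 0, 0], 0],
    [[0.03, 0, 0], 0],
  ],
)

```text
time: 2.65
tool_pos: [0.4854, 0.0098, 0.1124]
tcp_rot: [3.14, -0.0, 1.248]
wrist_force: [0.1, -0.1, 0.1]
finger_gap: 0.001
grasp_force: 0.0
```

Run:
```python
from go import *
state()
```

```text
t 2.65 drive xy [ 0.5 16.7] z 112.4 rot [179.9  -0.   71.5] f [ 0.1 -0.1  0.1] gap 0.001
```

>>> arm_command(
  deltas=[
    [[0.03, 0, 0], 0],
    [[0.06, 0, 0], 0],
    [[0.09, 0, 0], 0],
    [[0.12, 0, 0], 0],
    [[0.15, 0, 0], 0],
  ],
)

```text
time: 3.15
tool_pos: [0.4966, 0.0457, 0.1115]
tcp_rot: [3.142, 0.0, 1.248]
wrist_force: [-1.4, -3.0, 3.2]
finger_gap: 0.007
grasp_force: 1.5
```

>>> arm_command(
  deltas=[
    [[0.015, 0, 0], 0],
    [[0.03, 0, 0], 0],
    [[0.04, 0, 0], 0],
    [[0.05, 0, 0], 0],
    [[0.055, 0, 0], 0],
  ],
)

```text
time: 3.65
tool_pos: [0.5007, 0.0584, 0.1114]
tcp_rot: [-3.141, -0.0, 1.248]
wrist_force: [-0.3, -2.2, 1.2]
finger_gap: 0.004
grasp_force: 1.3
```

Run:
```python
from go import *
state()
```

```text
t 3.65 drive xy [-0.3 67.7] z 111.4 rot [-180.    -0.    71.5] f [-0.3 -2.2  1.2] gap 0.004
```

Force is only 2–3 N, so the panel is sliding. I'll push the last few millimetres in small steps until the force rises.

>>> arm_command(
  deltas=[
    [[0.005, 0, 0], 0],
    [[0.01, 0, 0], 0],
    [[0.015, 0, 0], 0],
    [[0.015, 0, 0], 0],
  ],
)

```text
time: 4.05
tool_pos: [0.501, 0.0587, 0.1113]
tcp_rot: [-3.141, 0.005, 1.246]
wrist_force: [-3.9, -8.5, 6.7]
finger_gap: 0.003
grasp_force: 5.0
```

>>> arm_command(
  deltas=[
    [[0.004, 0, 0], 0],
    [[0.008, 0, 0], 0],
    [[0.008, 0, 0], 0],
  ],
)

```text
time: 4.35
tool_pos: [0.501, 0.0587, 0.1112]
tcp_rot: [-3.14, 0.009, 1.245]
wrist_force: [-5.7, -12.7, 10.4]
finger_gap: 0.003
grasp_force: 7.2
```

Run:
```python
from go import *
state()
```

```text
t 4.35 drive xy [-0.1 68.1] z 111.2 rot [-179.9    0.5   71.3] f [ -5.7 -12.7  10.4] gap 0.003
```

The force has risen with no more motion, so the panel is at the stop. I'll back off, lift and check.

>>> arm_command(
  deltas=[
    [[-0.03, 0, 0], 0],
    [[-0.08, 0, 0], 0],
    [[-0.08, 0, -0.15], 0],
    [[-0.08, 0, -0.3], 0],
    [[-0.2, 0, -0.45], 0],
  ],
)

```text
time: 4.85
tool_pos: [0.4875, 0.0203, 0.2257]
tcp_rot: [3.141, -0.005, 1.255]
wrist_force: [1.1, -0.6, 1.4]
finger_gap: 0.006
grasp_force: 0.0
```

>>> arm_command(
  deltas=[
    [[-0.2, 0, 0], 0],
    [[-0.4, 0, 0], 0],
    [[-0.42, 0, 0], 0],
  ],
  jaw=-0.5,
)

```text
time: 5.15
tool_pos: [0.4511, -0.0905, 0.2235]
tcp_rot: [-3.141, 0.003, 1.238]
wrist_force: [0.3, 0.1, 0.1]
finger_gap: 0.214
grasp_force: 0.0
```

Run:
```python
from meas import *
from go import state,shares,dr
state();im,d=grab('side','side3.png');it,dt=grab('top')
hsv=cv2.cvtColor(im,cv2.COLOR_BGR2HSV).astype(int);H,S,V=hsv[...,0],hsv[...,1],hsv[...,2]
ym=comp((H>18)&(H<35)&(S>150)&(V>70),(318,208))
X=pts('side',uvs(ym),d=im[...,0][ym]*0+d[ym]);print('panel side',rect(X[(X[:,2]>.08)&(X[:,2]<.1)]),'z',np.percentile(X[:,2],[5,50,95]))
big=np.hstack([cv2.resize(im[160:260,250:400],None,fx=2.6,fy=2.6),cv2.resize(it[160:260,250:400],None,fx=2.6,fy=2.6)])
cv2.imwrite('pics/c3.png',big)
print(shares([*dr(0,-85),.15],71.6))
```

```text
t 5.15 drive xy [ -0.4 -89.2] z 223.5 rot [-180.     0.2   70.9] f [0.3 0.1 0.1] gap 0.214
panel side (array([497.6,  47.6]), array([116.2, 112.3]), 71.97) z [0.08792864 0.09063602 0.09507598]
([-0.005, 0.001, 0.295], np.float64(-0.004))
```

View pics/c3.png

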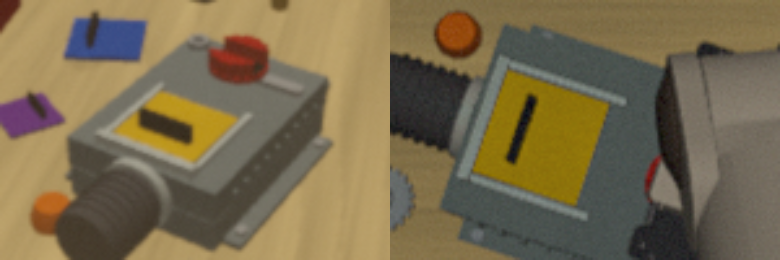

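The panel front now meets the stop bar in both views (about (475,125) in the right half), and no terminals show. I'll measure it from the top image to confirm.

Run:
```python
from meas import *
from go import *
im=np.load('/tmp/top.npz')['im']
hsv=cv2.cvtColor(im,cv2.COLOR_BGR2HSV).astype(int);H,S,V=hsv[...,0],hsv[...,1],hsv[...,2]
ym=comp((H>18)&(H<35)&(S>150)&(V>90),(308,207)); hy=cv2.convexHull(uvs(ym).astype(np.int32))[:,0]
c,s,a=rect(pts('top',hy,z=.093));w=c/1000-F;print(c,s,a,'drive',w@XD*1000,w@YD*1000-85);state()
```

```text
[500.2  55.8] [109.  108.9] 71.97 drive 0.0283000906817385 65.08170840946897
t 5.25 drive xy [ -0.3 -83.9] z 223.9 rot [180.    0.   71.2] f [ 1.5 -0.1  0.5] gap 0.241
```

Panel is home: y = 65.1 mm. Now into the slot.

>>> arm_command(
  deltas=[
    [[-0.004, 0, 0.12], 0],
    [[-0.004, 0, 0.24], 0],
    [[-0.004, 0, 0.34], 0],
    [[-0.004, 0, 0.4], 0],
    [[-0.004, 0, 0.43], 0],
  ],
)

```text
time: 5.75
tool_pos: [0.4527, -0.0836, 0.1152]
tcp_rot: [-3.14, 0.001, 1.25]
wrist_force: [-2.9, -5.6, 3.8]
finger_gap: 0.252
grasp_force: 3.1
```

>>> arm_command(
  deltas=[
    [[0, 0, 0], 0],
    [[0, 0, 0], 0],
  ],
)

```text
time: 5.95
tool_pos: [0.4523, -0.0834, 0.1156]
tcp_rot: [-3.139, 0.0, 1.25]
wrist_force: [-2.0, -3.7, -3.2]
finger_gap: 0.25
grasp_force: 2.3
```

Run:
```python
from go import *
state()
```

```text
t 5.95 drive xy [ -1.5 -82.1] z 115.6 rot [-179.9    0.    71.6] f [-2.  -3.7 -3.2] gap 0.25
```

>>> arm_command(
  deltas=[
    [[-0.01, 0.003, 0], 0],
    [[-0.02, 0.006, 0], 0],
    [[-0.02, 0.006, 0], 0],
  ],
)

```text
time: 6.25
tool_pos: [0.4538, -0.0889, 0.1168]
tcp_rot: [3.14, -0.001, 1.249]
wrist_force: [0.2, 0.1, 0.6]
finger_gap: 0.248
grasp_force: 0.0
```

>>> arm_command(
  deltas=[
    [[0, 0, 0], 0.05],
    [[0, 0, 0], 0.1],
    [[0, 0, 0], 0.15],
    [[0, 0, 0], 0.2],
    [[0, 0, 0], 0.25],
  ],
)

```text
time: 6.75
tool_pos: [0.4538, -0.089, 0.1169]
tcp_rot: [3.14, -0.001, 0.853]
wrist_force: [-0.6, -0.8, -1.2]
finger_gap: 0.248
grasp_force: 2.8
```

Run:
```python
from go import *
state();print(r.get_obs()['wrist_torque'])
```

```text
t 6.75 drive xy [  1.7 -87. ] z 116.9 rot [ 1.799e+02 -1.000e-01  4.890e+01] f [-0.6 -0.8 -1.2] gap 0.248
[-0.15873166 -0.13418368  0.16092209]
```

Torque is 0.16 N m with almost no side force, so the fastener is turning with the tool. I'll go on.

>>> arm_command(
  deltas=[
    [[0, 0, 0], 0.06],
    [[0, 0, 0], 0.12],
    [[0, 0, 0], 0.18],
    [[0, 0, 0], 0.24],
    [[0, 0, 0], 0.3],
  ],
)

```text
time: 7.25
tool_pos: [0.4526, -0.0902, 0.1167]
tcp_rot: [3.141, 0.001, 0.381]
wrist_force: [-2.3, -3.6, 1.6]
finger_gap: 0.25
grasp_force: 3.7
```

>>> arm_command(
  deltas=[
    [[0, 0, 0], 0.06],
    [[0, 0, 0], 0.12],
    [[0, 0, 0], 0.18],
    [[0, 0, 0], 0.24],
    [[0, 0, 0], 0.3],
  ],
)

```text
time: 7.75
tool_pos: [0.4509, -0.0905, 0.1164]
tcp_rot: [3.14, 0.004, -0.091]
wrist_force: [-5.9, -3.0, 5.1]
finger_gap: 0.245
grasp_force: 4.7
```

Run:
```python
from go import *
state();print(r.get_obs()['wrist_torque'])
```

```text
t 7.75 drive xy [ -0.5 -89.3] z 116.4 rot [179.9   0.2  -5.2] f [-5.9 -3.   5.1] gap 0.245
[-0.68785612  1.33129358  0.16252093]
```

>>> arm_command(
  deltas=[
    [[0, 0, 0], 0.05],
    [[0, 0, 0], 0.1],
    [[0, 0, 0], 0.15],
    [[0, 0, 0], 0.19],
  ],
)

```text
time: 8.15
tool_pos: [0.45, -0.0901, 0.1161]
tcp_rot: [3.138, 0.005, -0.388]
wrist_force: [-8.0, -2.2, 4.8]
finger_gap: 0.25
grasp_force: 4.7
```

Run:
```python
from go import *
state();print(r.get_obs()['wrist_torque'])
```

```text
t 8.15 drive xy [ -1.6 -89.2] z 116.1 rot [179.8   0.3 -22.3] f [-8.  -2.2  4.8] gap 0.25
[-0.3787      1.56326827  0.15105137]
```

>>> arm_command(
  deltas=[
    [[0, 0, 0], 0.03],
    [[0, 0, 0], 0.06],
    [[0, 0, 0], 0.09],
    [[0, 0, 0], 0.09],
  ],
)

```text
time: 8.55
tool_pos: [0.4496, -0.0896, 0.116]
tcp_rot: [3.137, 0.005, -0.524]
wrist_force: [-8.9, -2.7, 6.0]
finger_gap: 0.253
grasp_force: 22.5
```

Run:
```python
from go import *
state();print(r.get_obs()['wrist_torque'])
```

```text
t 8.55 drive xy [ -2.1 -88.9] z 116.0 rot [179.7   0.3 -30. ] f [-8.9 -2.7  6. ] gap 0.253
[-0.43687014  1.77143393  1.33033684]
```

The torque jumped to 1.33 N m, which is the hard stop. I'll ease off within the slot's play, then lift clear.

>>> arm_command(
  deltas=[
    [[-0.006, 0, 0], -0.04],
    [[-0.008, 0, 0], -0.08],
    [[-0.008, 0, 0], -0.08],
  ],
)

```text
time: 8.85
tool_pos: [0.4516, -0.0879, 0.1167]
tcp_rot: [-3.141, -0.001, -0.4]
wrist_force: [0.1, -0.7, -0.7]
finger_gap: 0.246
grasp_force: 0.0
```

Run:
```python
from go import *
state();print(r.get_obs()['wrist_torque'])
```

```text
t 8.85 drive xy [ -0.7 -86.7] z 116.7 rot [-180.    -0.   -22.9] f [ 0.1 -0.7 -0.7] gap 0.246
[ 0.08946964  0.02750895 -0.01732857]
```

>>> arm_command(
  deltas=[
    [[0, 0, -0.1], 0],
    [[0, 0, -0.25], 0],
    [[0, 0, -0.4], 0],
    [[0, 0, -0.5], 0],
    [[0, 0.15, -0.5], 0],
  ],
)

```text
time: 9.35
tool_pos: [0.4416, -0.1193, 0.2461]
tcp_rot: [-3.138, -0.01, -0.394]
wrist_force: [1.0, -1.1, -1.0]
finger_gap: 0.251
grasp_force: 0.0
```

>>> arm_command(
  deltas=[
    [[0.02, 0.2, 0], 0],
    [[0.05, 0.4, 0], 0],
    [[0.1, 0.6, 0], 0],
    [[0.1, 0.7, 0], 0],
    [[0.1, 0.7, 0], 0],
  ],
)

```text
time: 9.85
tool_pos: [0.3893, -0.2984, 0.2414]
tcp_rot: [3.14, -0.0, -0.41]
wrist_force: [-0.8, 0.6, -0.6]
finger_gap: 0.255
grasp_force: 0.0
```

Run:
```python
from meas import *
from go import *
state();im,d=grab('top');s,_=grab('side')
hsv=cv2.cvtColor(im,cv2.COLOR_BGR2HSV).astype(int);H,S,V=hsv[...,0],hsv[...,1],hsv[...,2]
ym=comp((H>18)&(H<35)&(S>150)&(V>90),(308,207)); hy=cv2.convexHull(uvs(ym).astype(np.int32))[:,0]
c,sz,a=rect(pts('top',hy,z=.093));w=c/1000-F;print('panel',c,sz,a,'drive',w@XD*1000,w@YD*1000-85)
m,hull=fastener(im);hm=np.zeros(m.shape,np.uint8);cv2.fillConvexPoly(hm,hull,1)
print('slot',rect(pts('top',uvs(comp(hm.astype(bool)&(V<60),(362,231))),z=.101)))
a=cv2.resize(im[155:285,225:425],None,fx=2,fy=2,interpolation=cv2.INTER_CUBIC);b=cv2.resize(s[155:285,215:415],None,fx=2,fy=2,interpolation=cv2.INTER_CUBIC)
cv2.imwrite('pics/c4.png',np.hstack([a,b]))
```

```text
t 9.85 drive xy [   6.6 -306. ] z 241.4 rot [179.9  -0.  -23.5] f [-0.8  0.6 -0.6] gap 0.255
panel [499.8  55.9] [109.  109.7] 71.96 drive -0.3828152176707263 65.05033639585457
slot (array([453.6, -86.7]), array([62.7, 24.6]), 71.89)
```

View pics/c4.png

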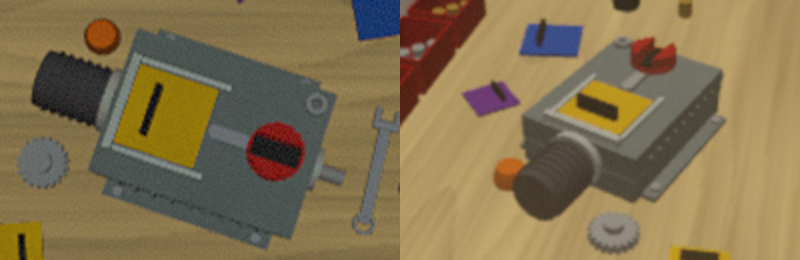

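The tongue now points at the panel's rear edge, at (212,131) in the left half, and the slot lies at 71.9° along the drive's y axis. The panel is home at y = 65.05 mm, the bystanders haven't moved and the hand is clear.

```bash
python3 -c "
from bench import r
print(r.sign_off())"
```

```text
the job is handed in; nothing more can be done
None
```

The yellow panel is home against the end stop, the red fastener is turned clockwise to its hard stop so its tongue locks the panel, the hand is clear, and the job was handed in after about 10 s of robot time.

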